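# Put the balloon weight away and latch the drawer unit

### The arm

A 6-joint arm with a two-finger parallel gripper is mounted at the origin on the work surface. World frame = base frame: x ahead of the robot, y to its left, z up, the work surface at z = 0. Lengths are in m, angles in degrees, forces in N, time in s.
With the tool pointing down it reaches from about 0.25 to 0.725 m from the base axis. Payload 9.7 kg.
Tool frame: the origin (TCP) lies between the finger pads; the fingertips stand bot.tcp_to_tips ahead of it and the grasp point (between the pads) lies 2 mm behind it (bot.tcp_to_tips is the distance from the TCP to the fingertips, in m); z points along the fingers, y is the line along which they close (so a half turn about z gives the same grasp; the last joint's range is limited). The gripper opens to 85 mm and grips with 20 to 120 N. Pads are 22 mm wide; open, the fingers measure 114 mm over their backs; the gripper's body (76 mm by 85 mm) begins 54 mm behind the grasp point. The pads swing forward as they close: fully open they stand 13 mm farther back than shut.
Start: joints at [72.88, 4.979, 10.078, 95.1, 0, 90], TCP at [0.162, 0.526, 0.248] pointing down, gripper open.
Joint ranges: [-179.16, 179.16], [-48.56, 103.87], [-65.8, 70.77], [-126.05, 130.52], [-82.76, 87.17], [-180, 180]. Speed limits (degrees/s): [127.2, 127.2, 147.25, 180, 180, 180].

### API

Orientations are given as [roll, pitch, yaw] about the fixed x, y, z axes, in that order (R = Rz(yaw) Ry(pitch) Rx(roll)).
In Python, from workcell import sensors, camera, camera_params, bot gives the robot as it stands.
- The arm moves only by the tool apply_moves, never from a script. Its argument "motion" is a list of rows, each an object with "jaw": the opening, from -1 (shut) to 1 (fully open); "xyz": the shift along the tool's x, y, z in mm, a list of three; "twist": the turn about the tool's z in rad. A call has 1 to 5 rows; each row is the pose to reach, as a shift and turn from the pose commanded when the call began, along the tool's axes at that moment; what a row does not reach only later rows make up. A row lasts 1/8 s, in which the tool goes at most 62.5 mm and 10.7 degrees, less where a joint would pass 70% of its speed; a pose out of reach is approached as far as the arm can. A call with a gripper value outside its range is refused whole. The fingers move at their own pace and stop on an object; "grip_force" is the grip in N (left out, the last holds). Time passes only in rows, so rows that repeat a pose let the fingers close. It gives the time, the measured TCP pose, the force, the opening and the grip force at its end, in the units of the state.
- sensors.get_obs(): the state, without advancing time (a new reading comes with each control period).
- camera(name): name is "scene" or "top" or "wrist"; returns (picture, depth): 384x512x3 uint8, red, green, blue; 384x512 float32, m along the optical axis (not along the pixel's ray), 0 where there is no reading.
- camera_params(name): a dict with "mtx" (3x3 intrinsics, pixels), "rvec" (rotation vector, rad) and "tvec" (3), from world to camera coordinates, as OpenCV has them. Camera axes: x right, y down, z forward; pixel columns grow to the right and rows downward; lengths in m; the calibration is good to about 2 mm. A picture is of the moment at which its call begins: read the wrist's pose just before it. camera_params takes no time and is no camera call; for the wrist camera it gives the pose at the moment of the call.
- bot.job_done(): hands the job in; it is judged then, once.
The state is a dict: "time": time; "q": joint angles; "qd": joint speeds; "joint_efforts": joint torques, N m; "ee_pos": TCP position; "tcp_rot": TCP orientation; "wrist_force": force on the tool from outside, world axes, zero at the start; "torque": the same for the moment, N m; "opening": finger opening in m; "grasp_force": force on a finger pad.
Only numpy, scipy, OpenCV 4.12 (cv2) and the standard library are available. Lean on these libraries where they do the work, as an engineer would, in place of code of your own. Each camera call takes 0.05 s, during which the arm holds its last target. There are 200 camera calls.

### The job

Stand the red balloon weight upright in the open drawer of the clear plastic unit, push the drawer fully shut, then swing the unit's blue locking handle over to the front and press it down until its bar snaps home in the two catches, so the drawer cannot creep open when the washing machine spins. Leave the two glass tumblers, the orange inflator and the snuffer where they are, and let go of everything at the end.

Things in the scene. Friction and masses are not known exactly. Their poses are not given: they have to be found in the camera images.
- unit: Clear plastic drawer unit with white edges, 160 mm deep (its x), 200 mm wide (its y), 88 mm high, fixed to the shelf. Origin: centre of its underside; z up. Its -x axis points out of the front, roughly towards the robot. It holds one drawer, and a locking handle is pivoted on its two sides.
- drawer (a joint): How far the drawer is pulled out along the unit's -x, in m: 0 fully shut (hard stop), at most 0.11. It starts 0.085 to 0.105 open, slides with about 1.5 N of friction and stays where it is left.
- drawer_floor (a point): Middle of the drawer's inner floor, 13 mm above the shelf (moves with the drawer, axes as the unit's). Inside, the drawer is 148 mm long in x and 178 mm wide in y about this point. Its side walls rise 61 mm above the floor, the front panel 69 mm; the underside of the unit's roof is 71 mm above the floor. With the drawer out by d, the front-most d of it is uncovered.
- drawer_front (a point): On the outer face of the drawer's front panel, midway across, 60 mm above the shelf (moves with the drawer; axes as the unit's, the face looks to -x). Panel: 4 mm thick, 196 mm wide, 8 to 82 mm above the shelf. Its middle 120 mm is clear to push on from 30 mm above the shelf up; below that a 70 mm wide finger lip stands 12 mm out.
- catch_seat (a point): Where the middle of the handle's bar lies when latched (moves with the drawer; axes as the unit's): 37 mm in front of the drawer's front panel, 62 mm above the shelf. The bar goes in from above, only when the drawer is shut (to about 10 mm): it meets the sprung noses 12 mm above its seat, then takes about 5 to 8 N downward to snap home, and is held.
- catch_left (a point): The catch on the unit's +y side (moves with the drawer): the bar's seat there, 70 mm from catch_seat. Each catch is 18 mm wide and stands 50 mm out from the front panel, 40 to 71 mm above the shelf: a white rounded post behind the bar and a blue sprung nose in front of it.
- catch_right (a point): The same on the unit's -y side.
- handle (a joint): Angle of the blue locking handle in rad: 0 latched (arms level, bar across the front of the drawer in its catches, a hard stop), 1.57 arms upright, larger leans away from the drawer's front, at most 2.2. It starts at 1.5 to 1.9. A stiff pivot: stays where it is left; up to about 1.5 N at the bar moves it. Upright, its bar's top is 190 mm above the shelf.
- handle_hinge (a point): On the handle's pivot axis (parallel to the unit's y), at the middle of the unit, 62 mm above the shelf; axes parallel to the unit's.
- handle_bar (a point): Middle of the handle's round cross-bar, 12 to 13 mm thick (black rubber sleeve 90 mm long in the middle), running along y, 122 mm from the pivot axis. At handle angle a it lies 122 mm*cos(a) to the unit's -x side of handle_hinge and 122 mm*sin(a) above it. The flat blue arms are at 107 to 115 mm either side of the middle.
- weight: Red hard silicone balloon weight: a round body 52 mm across and 36 mm high, shoulder narrowing to a 20 mm neck, and a round head 30 mm across on top; 60 mm high in all, about 0.17 kg. Origin: centre of its underside; z up when upright.
- tumbler_a: Clear glass tumbler, 72 mm across the rim, 105 mm high, upright. Origin: centre of its underside. Leave alone.
- tumbler_b: Second, identical glass tumbler. Leave alone.
- inflator: Orange hand inflator lying on its side, 260 mm long along its x and up to 85 mm wide, 58 mm high. Origin: under the middle of its barrel. Leave alone.
- snuffer: Stainless steel candle snuffer lying down, 185 mm long along its x, bell 36 mm across. Origin: on the shelf under its middle. Leave alone.
Not all that is in view belongs to the job. What is meant by the weight is not black, grey or yellow, and is the smaller of those in its own colour.

How it is judged (in metres and radians):
On the way, in this order (a step that is already met when the one before it is completed fails the run):
1. the balloon weight stands in the drawer, released (x of weight in the frame of drawer_floor between -0.07 and 0.07 m and y of weight in the frame of drawer_floor between -0.085 and 0.085 m and z of weight in the frame of drawer_floor below 0.008 m and angle between weight's own z axis and vertical below 0.3 rad and contact force between weight and the fingers below 0.1 N), for 0.2 s.
2. the drawer is pushed shut (value of joint drawer below 0.012 m), for 0.2 s.
At the end, for the whole second after the job is handed in: The drawer is shut to within 4 mm, the handle is down in its catches (within 0.035 rad of its stop), the balloon weight stands upright (within 0.3 rad) and at rest on the floor of the drawer, and the tumblers, inflator and snuffer are within 30 mm of where they started (value of joint drawer below 0.004 m and value of joint handle below 0.035 rad and x of weight in the frame of drawer_floor between -0.07 and 0.07 m and y of weight in the frame of drawer_floor between -0.085 and 0.085 m and z of weight in the frame of drawer_floor below 0.008 m and angle between weight's own z axis and vertical below 0.3 rad and linear speed of weight below 0.02 m/s and distance of each of tumbler_a, tumbler_b, inflator, snuffer from where it was at the start of the episode below 0.03 m); the robot touches nothing.
It fails at once if a tumbler is tipped or pushed away (distance of any of tumbler_a, tumbler_b from where it was at the start of the episode above 0.03 m or angle between any of tumbler_a, tumbler_b's own z axis and vertical above 0.3 rad).
It fails at once if the inflator or the snuffer is pushed away (distance of any of inflator, snuffer from where it was at the start of the episode above 0.03 m).
It also fails if it takes over 72 s, if anything falls off the work surface, if the arm or the gripper's body presses on something with over 40 N, if the wrist force passes 120 N, or if a joint passes its speed limit or range.

## Working session

There is one attempt and no reset: what is moved stays moved. The work goes in short steps, Python scripts to look and compute and a tool call to move; the robot and the scene stay as the last step left them, time stands still between calls to the robot, and variables do not carry over. Pictures are saved under pics/ and viewed, at most 10 in all, crops included, and the job is handed in when it is done.

Besides the shell and the picture viewer there is one more tool, called after "Emit:" in YAML: its name, and indented under it one key for each argument. apply_moves: Moves the arm, as the interface text tells. Its arguments: {"type":"object","properties":{"motion":{"type":"array","items":{"type":"object","properties":{"jaw":{"type":"number"},"xyz":{"type":"array","items":{"type":"number"}},"twist":{"type":"number"}}}},"grip_force":{"type":"number"}},"required":["motion"]}

```bash
mkdir -p pics
cat > h.py <<'E'
import numpy as np,cv2
from workcell import sensors,camera,camera_params,bot
def grab(n):
    p=camera_params(n);im,d=camera(n);return im,d,p
def world(d,p,u,v,z=None):
    K=np.array(p['mtx']);R=cv2.Rodrigues(np.array(p['rvec'],float))[0];t=np.array(p['tvec'],float).ravel()
    ray=np.linalg.inv(K)@np.array([u,v,1.0])
    return R.T@(ray*d-t)
def cloud(d,p):
    K=np.array(p['mtx']);R=cv2.Rodrigues(np.array(p['rvec'],float))[0];t=np.array(p['tvec'],float).ravel()
    v,u=np.mgrid[:d.shape[0],:d.shape[1]]
    r=np.stack([(u-K[0,2])/K[0,0],(v-K[1,2])/K[1,1],np.ones(u.shape)],-1)*d[...,None]
    return (r-t)@R
def proj(p,X):
    return cv2.projectPoints(np.atleast_2d(np.array(X,float)),np.array(p['rvec'],float),np.array(p['tvec'],float),np.array(p['mtx']),None)[0].reshape(-1,2)
def save(n,im): cv2.imwrite('pics/'+n,im[...,::-1])
E
python3 - <<'E'
from h import *
print(sensors.get_obs(),bot.tcp_to_tips)
for n in('top','scene'):
    im,d,p=grab(n);save(n+'0.png',im);np.savez(n+'0.npz',im=im,d=d,**{k:np.array(v) for k,v in p.items()})
    print(n,p)
E
```

```text
{'time': 0.0, 'q': array([ 7.28793143e+01,  5.01083536e+00,  1.00341978e+01,  9.50993854e+01,
       -7.92291535e-04,  8.99997663e+01]), 'qd': array([ 0.04501479,  0.00829322, -0.0828797 , -0.04663947,  0.01031505,
        0.09611918]), 'joint_efforts': array([ 9.86349842e-04, -5.20394003e+01,  4.64801967e+01,  1.66505284e-02,
        1.44643218e-04, -4.86669563e-06]), 'ee_pos': array([0.16185443, 0.52542839, 0.2475833 ]), 'tcp_rot': array([-1.79923977e+02,  7.91980723e-04,  1.62879549e+02]), 'wrist_force': array([ 0.3939282 , -0.22569978, -0.41874332]), 'torque': array([ 0.00719424,  0.03251942, -0.03521098]), 'grasp_force': 0.0, 'opening': 0.08511597189968828} 0.017
top {'mtx': array([[470.20648437,   0.        , 263.65938042],
       [  0.        , 470.20648437, 189.57692696],
       [  0.        ,   0.        ,   1.        ]]), 'rvec': array([ 2.02786624, -2.17516287,  0.24582692]), 'tvec': array([0.01151061, 0.54711311, 1.12596717])}
scene {'mtx': array([[431.98231247,   0.        , 252.61847321],
       [  0.        , 431.98231247, 187.69833983],
       [  0.        ,   0.        ,   1.        ]]), 'rvec': array([ 2.0535788 ,  1.4876393 , -0.53872585]), 'tvec': array([-0.13064606, -0.33611443,  1.80779496])}
```

View pics/top0.png

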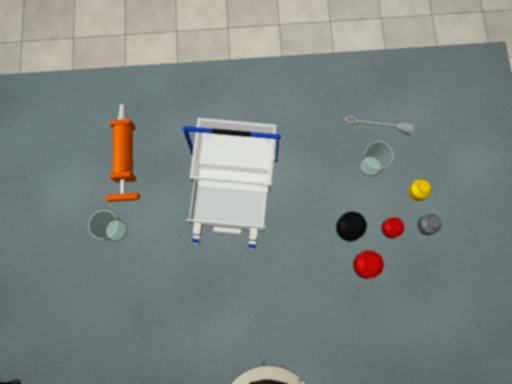

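View pics/scene0.png

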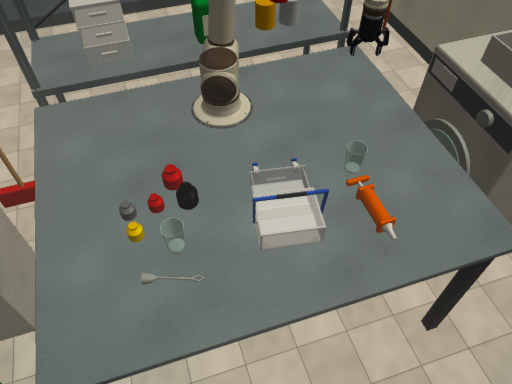

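The top view shows five candidate weights: small red (393,228), large red (368,264), black (351,226), grey (430,224) and yellow (420,190). The scene view has small red at (156,203) and large red at (172,177). I choose the smaller red one. The drawer unit is at top (232,175), with its catches at about (196,240) and (252,244) and the blue bar at y≈132.

Run:
```python
from h import *
for n in('top','scene'):
    z=np.load(n+'0.npz');im,d=z['im'],z['d'];p={k:z[k] for k in('mtx','rvec','tvec')}
    P=cloud(d,p);hsv=cv2.cvtColor(im,cv2.COLOR_RGB2HSV)
    H,S,V=hsv[...,0],hsv[...,1],hsv[...,2]
    red=((H<5)|(H>174))&(S>170)&(V>80);blue=(H>105)&(H<125)&(S>170)&(V>60)
    for nm,m in(('red',red),('blue',blue)):
        k,l,st,c=cv2.connectedComponentsWithStats(m.astype(np.uint8))
        for i in range(1,k):
            if st[i,4]<12: continue
            q=P[(l==i)&(d>0)]
            if len(q)==0: print(n,nm,c[i],'nodepth');continue
            print(n,nm,c[i].round(1),st[i],'med',np.median(q,0).round(3),'lo',q.min(0).round(3),'hi',q.max(0).round(3))
            if nm=='red':
                t=q[q[:,2]>q[:,2].max()-.008];print('   top',t.mean(0).round(4),len(t),np.ptp(t,0).round(3))
    # dark/neutral heights near unit
z=np.load('top0.npz');im,d=z['im'],z['d'];p={k:z[k] for k in('mtx','rvec','tvec')};P=cloud(d,p)
for u,v in((205,125),(270,128),(194,220),(263,222),(230,155),(230,205),(195,215),(228,231),(197,228),(253,232),(230,133),(378,152),(372,165),(100,225),(393,228),(351,226),(20,300)): print((u,v),P[v,u].round(3))
im2=cv2.resize(im[90:290,170:450],None,fx=2.8,fy=2.8,interpolation=cv2.INTER_CUBIC);save('crop.png',im2)
```

```text
top red [392.3 227.2] [382 218  22  20 332] med [ 0.43  -0.342  0.043] lo [ 0.409 -0.372  0.008] hi [ 0.455 -0.324  0.065]
   top [ 0.4338 -0.3491  0.0602] 107 [0.028 0.03  0.008]
top red [368.  264.1] [354 251  29  27 624] med [ 0.342 -0.266  0.056] lo [ 0.312 -0.305  0.02 ] hi [ 0.376 -0.24   0.086]
   top [ 0.3444 -0.2735  0.0811] 187 [0.036 0.039 0.008]
top blue [194.1 131.8] [183 127  30  22 142] med [0.671 0.134 0.187] lo [0.66  0.085 0.082] hi [0.68  0.152 0.193]
top blue [265.1 135.2] [250 133  30   6  95] med [ 0.646 -0.038  0.188] lo [ 0.637 -0.07   0.183] hi [ 0.654 -0.003  0.193]
top blue [251.8 245.7] [249 245   6   3  14] med [0.406 0.011 0.07 ] lo [0.403 0.006 0.066] hi [0.408 0.019 0.076]
scene red [172.3 175.9] [162 164  21  26 341] med [ 0.361 -0.272  0.055] lo [ 0.324 -0.306 -0.   ] hi [ 0.422 -0.241  0.087]
   top [ 0.3485 -0.274   0.0818] 63 [0.096 0.044 0.008]
scene red [ 17.1 194. ] [  0 181  35  26 635] med [-0.429 -1.089 -0.662] lo [-0.477 -1.181 -0.751] hi [-0.412 -0.983 -0.618]
   top [-0.4402 -1.076  -0.6232] 50 [0.042 0.173 0.008]
scene red [155.8 202.4] 
[... 246 characters left out ...]
18 ] hi [0.684 0.152 0.192]
scene blue [263.9 198.1] [253 196  23   5  45] med [ 0.65  -0.039  0.188] lo [ 0.642 -0.07   0.183] hi [ 0.655 -0.004  0.193]
(205, 125) [0.72  0.111 0.088]
(270, 128) [ 0.701 -0.054  0.086]
(194, 220) [0.478 0.149 0.082]
(263, 222) [ 0.465 -0.019  0.058]
(230, 155) [0.636 0.052 0.088]
(230, 205) [0.524 0.064 0.008]
(195, 215) [0.503 0.156 0.011]
(228, 231) [0.453 0.071 0.024]
(197, 228) [0.459 0.144 0.07 ]
(253, 232) [0.44  0.007 0.07 ]
(230, 133) [0.657 0.043 0.188]
(378, 152) [ 0.63  -0.331  0.047]
(372, 165) [ 0.607 -0.322  0.005]
(100, 225) [0.489 0.393 0.042]
(393, 228) [ 0.427 -0.341  0.058]
(351, 226) [ 0.436 -0.233  0.083]
(20, 300) [ 0.318  0.608 -0.001]
```

View pics/crop.png

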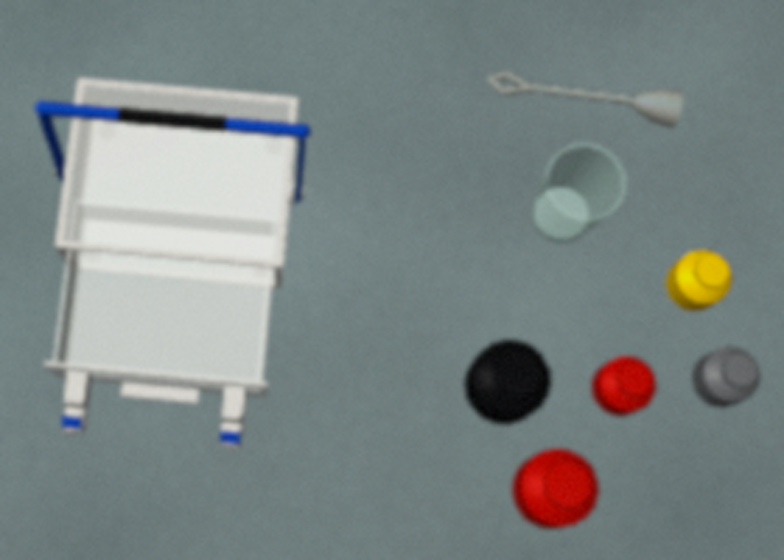

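The crop confirms it: the small red weight at crop (624,385) is upright, and the larger red one is at (556,488). Next I fit the unit frame.

Run:
```python
from h import *
A=[]
for n in('top','scene'):
    z=np.load(n+'0.npz');im,d=z['im'],z['d'];p={k:z[k] for k in('mtx','rvec','tvec')};P=cloud(d,p)[d>0]
    r=(P[:,0]>.38)&(P[:,0]<.8)&(P[:,1]>-.12)&(P[:,1]<.2);Q=P[r]
    bar=Q[(Q[:,2]>.178)&(Q[:,2]<.21)]
    vx,vy,cx,cy=cv2.fitLine(bar[:,:2].astype(np.float32),cv2.DIST_HUBER,0,.01,.01).ravel()
    print(n,'bar yaw',np.degrees(np.arctan2(vy,vx))%180-90,'c',cx,cy,'top z',np.percentile(bar[:,2],[50,95]),len(bar))
    a=np.radians(-8.5);R=np.array([[np.cos(a),np.sin(a)],[-np.sin(a),np.cos(a)]])
    print(' bar rel',(bar[:,:2]@R.T).min(0),(bar[:,:2]@R.T).max(0))
    roof=Q[(Q[:,2]>.08)&(Q[:,2]<.096)&(Q[:,0]>.545)]
    c,wh,an=cv2.minAreaRect(roof[:,:2].astype(np.float32));print(' roof',c,wh,an,len(roof))
    t=(roof[:,:2]@R.T);print(' roof rel',np.percentile(t,[.5,2,98,99.5],axis=0).round(4).tolist())
    fp=Q[(Q[:,2]>.072)&(Q[:,2]<.09)&(Q[:,0]<.51)]
    if len(fp)>5:
        vx,vy,cx,cy=cv2.fitLine(fp[:,:2].astype(np.float32),cv2.DIST_HUBER,0,.01,.01).ravel()
        t=fp[:,:2]@R.T
        print(' panel yaw',np.degrees(np.arctan2(vy,vx))%180-90,cx,cy,len(fp),t.mean(0),t.min(0),t.max(0))
    ct=Q[(Q[:,2]>.06)&(Q[:,2]<.078)&(Q[:,0]<.46)];t=ct[:,:2]@R.T
    for s in(t[:,1]>np.median(t[:,1])-0.0,):
        pass
    np.set_printoptions(suppress=True,precision=4)
    my=(t[:,1].min()+t[:,1].max())/2
    for s in(t[:,1]>my,t[:,1]<=my): print(' catch',t[s].mean(0),t[s].min(0),t[s].max(0),s.sum())
```

```text
top bar yaw -9.445198 c 0.65930337 0.041529644 top z [0.18802004 0.19208206] 529
 bar rel [0.63753851 0.02369546] [0.65487979 0.25424343]
 roof (0.6465386748313904, 0.04337335377931595) (0.22326591610908508, 0.1626223921775818) 80.85368347167969 4480
 roof rel [[0.5528, 0.0383], [0.5549, 0.0415], [0.7099, 0.2362], [0.7127, 0.2395]]
 panel yaw -10.175934 0.46470138 0.071969144 251 [0.44832192 0.13910379] [0.39947375 0.04562312] [0.50791754 0.23802732]
 catch [0.417  0.2114] [0.398  0.2025] [0.4338 0.2203] 84
 catch [0.4287 0.074 ] [0.3963 0.0456] [0.4571 0.1196] 157
scene bar yaw -9.471046 c 0.65862095 0.019349718 top z [0.1881 0.1919] 328
 bar rel [0.6377 0.0231] [0.6551 0.2529]
 roof (0.6447688341140747, 0.042637899518013) (0.22330330312252045, 0.1741500049829483) 83.9227294921875 2499
 roof rel [[0.5503, 0.0374], [0.5536, 0.0407], [0.7121, 0.236], [0.7136, 0.2396]]
 panel yaw -9.210098 0.46390015 0.07041316 216 [0.4478 0.1374] [0.4021 0.045 ] [0.5019 0.2368]
 catch [0.4145 0.2083] [0.3944 0.1327] [0.4452 0.2192] 32
 catch [0.4386 0.0789] [0.3956 0.0447] [0.4519 0.1255] 103
```

```bash
cat > t.py <<'E'
import sys
from h import *
from scipy.spatial.transform import Rotation as Rt
# usage: t.py x y z yaw  -> shift mm in tool axes, twist rad
x=np.array(sys.argv[1:4],float);o=sensors.get_obs()
R=Rt.from_euler('xyz',o['tcp_rot'],degrees=True).as_matrix()
dy=(float(sys.argv[4])-o['tcp_rot'][2]+180)%360-180
print('shift',(R.T@(x-o['ee_pos'])*1000).round(1),'twist',round(-np.radians(dy),3),'rows',np.linalg.norm(x-o['ee_pos'])/.0625,'t',o['time'],'pos',o['ee_pos'].round(4),o['tcp_rot'].round(2),'q6',o['q'][5].round(1))
E
python3 t.py .434 -.349 .25 90
```

```text
shift [-517.5 -755.6   -1.5] twist 1.272 rows 14.653401066045248 t 0.1 pos [0.1618 0.5255 0.2476] [-179.93   -0.    162.88] q6 90.0
```

Emit:
apply_moves:
  motion:
    - {"xyz": [-517, -756, 0], "twist": 1.272, "jaw": 1}
    - {"xyz": [-517, -756, 0], "twist": 1.272, "jaw": 1}
    - {"xyz": [-517, -756, 0], "twist": 1.272, "jaw": 1}
    - {"xyz": [-517, -756, 0], "twist": 1.272, "jaw": 1}
    - {"xyz": [-517, -756, 0], "twist": 1.272, "jaw": 1}

```text
time: 0.72
ee_pos: [0.2545, 0.2254, 0.248]
tcp_rot: [180.0, 0.0, 108.9]
wrist_force: [1.7, -0.2, 0.3]
opening: 0.0853
grasp_force: 0.0
```

```bash
python3 t.py .434 -.349 .25 90
```

```text
shift [-601.5  -15.9   -1.9] twist 0.329 rows 9.628196024033844 t 0.725 pos [0.2545 0.2254 0.248 ] [179.98   0.   108.87] q6 112.7
```

Emit:
apply_moves:
  motion:
    - {"xyz": [-601, -16, 0], "twist": 0.329, "jaw": 1}
    - {"xyz": [-601, -16, 0], "twist": 0.329, "jaw": 1}
    - {"xyz": [-601, -16, 0], "twist": 0.329, "jaw": 1}
    - {"xyz": [-601, -16, 0], "twist": 0.329, "jaw": 1}
    - {"xyz": [-601, -16, 0], "twist": 0.329, "jaw": 1}

```text
time: 1.35
ee_pos: [0.3487, -0.0708, 0.2483]
tcp_rot: [180.0, -0.0, 90.3]
wrist_force: [1.8, 1.9, -0.6]
opening: 0.0853
grasp_force: 0.0
```

```bash
python3 t.py .434 -.349 .25 90
```

```text
shift [-278.7   83.9   -1.6] twist 0.005 rows 4.656053571911811 t 1.35 pos [ 0.3487 -0.0708  0.2483] [179.95  -0.    90.29] q6 78.2
```

Emit:
apply_moves:
  motion:
    - {"xyz": [-279, 84, 0], "twist": 0.005, "jaw": 1}
    - {"xyz": [-279, 84, 0], "twist": 0.005, "jaw": 1}
    - {"xyz": [-279, 84, 0], "twist": 0.005, "jaw": 1}
    - {"xyz": [-279, 84, 0], "twist": 0.005, "jaw": 1}
    - {"xyz": [-279, 84, 0], "twist": 0.005, "jaw": 1}

```text
time: 1.98
ee_pos: [0.4343, -0.3496, 0.2472]
tcp_rot: [-179.9, -0.0, 89.9]
wrist_force: [1.3, 0.6, -0.8]
opening: 0.0855
grasp_force: 0.0
```

```bash
python3 - <<'E'
from h import *
im,d,p=grab('wrist');save('w1.png',im)
hsv=cv2.cvtColor(im,cv2.COLOR_RGB2HSV);H,S,V=cv2.split(hsv)
m=(((H<5)|(H>174))&(S>170)&(V>60)).astype(np.uint8)
P=cloud(d,p)
k,l,st,c=cv2.connectedComponentsWithStats(m)
for i in range(1,k):
    if st[i,4]<50: continue
    q=P[(l==i)&(d>0)];t=q[q[:,2]>np.percentile(q[:,2],99)-.01]
    print(c[i],st[i],q.min(0),q.max(0),'top',(t.min(0)+t.max(0))/2,np.ptp(t,0))
E
python3 t.py .434 -.349 .1 90
```

```text
[164.75656524  88.62025844] [ 125   51   82   76 4798] [ 0.31145519 -0.30581204  0.0101256 ] [ 0.37775859 -0.24116775  0.08324976] top [ 0.3432938  -0.27450386  0.07770755] [0.03943896 0.03921443 0.01108442]
[260.62181448 166.40825688] [ 237  141   48   52 1962] [ 0.40891931 -0.37254164  0.01039268] [ 0.45587181 -0.3236911   0.06264231] top [ 0.43200448 -0.34928912  0.05802039] [0.0281114  0.02882291 0.00924384]
shift [  3.6  -0.9 145.8] twist -0.002 rows 2.333962239210187 t 2.025 pos [ 0.4351 -0.3526  0.2458] [-179.9     0.     89.89] q6 51.1
```

View pics/w1.png

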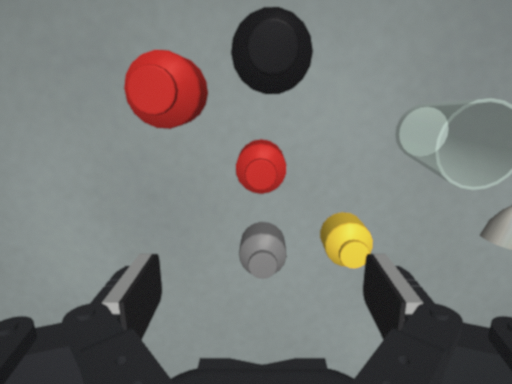

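The wrist view shows the small red weight at (261,166), with grey at (262,250) and yellow at (346,240). All views agree on about (0.433, -0.349).

Emit:
apply_moves:
  motion:
    - {"xyz": [1, -2, 50], "jaw": 1}
    - {"xyz": [1, -2, 100], "jaw": 1}
    - {"xyz": [1, -2, 140], "jaw": 1}
    - {"xyz": [1, -2, 140], "jaw": 1}

```text
validation failed for argument at $.mo...
```

```bash
python3 t.py .4328 -.349 .033 90
```

```text
shift [  3.6  -2.  212.8] twist -0.002 rows 3.405871402997016 t 2.025 pos [ 0.4351 -0.3526  0.2458] [-179.9     0.     89.89] q6 51.1
```

Every row probably needs all three fields, including twist.

Emit:
apply_moves:
  motion:
    - {"xyz": [1, -2, 50], "twist": 0, "jaw": 1}
    - {"xyz": [1, -2, 100], "twist": 0, "jaw": 1}
    - {"xyz": [1, -2, 140], "twist": 0, "jaw": 1}
    - {"xyz": [1, -2, 140], "twist": 0, "jaw": 1}

```text
time: 2.52
ee_pos: [0.4307, -0.3447, 0.1051]
tcp_rot: [-179.7, -0.2, 90.0]
wrist_force: [0.1, 0.5, 0.9]
opening: 0.0857
grasp_force: 0.0
```

```bash
python3 t.py .4328 -.349 .033 90
```

```text
shift [-4.5  2.5 72.1] twist 0.0 rows 1.1567615639922006 t 2.525 pos [ 0.4307 -0.3447  0.1051] [-179.72   -0.22   90.03] q6 51.3
```

Emit:
apply_moves:
  motion:
    - {"xyz": [-1, 1, 35], "twist": 0, "jaw": 1}
    - {"xyz": [-1, 1, 65], "twist": 0, "jaw": 1}
    - {"xyz": [-1, 1, 74], "twist": 0, "jaw": 1}
    - {"xyz": [-1, 1, 74], "twist": 0, "jaw": 1}
    - {"xyz": [-1, 1, 74], "twist": 0, "jaw": 1}

```text
time: 3.15
ee_pos: [0.4341, -0.3477, 0.0362]
tcp_rot: [179.9, 0.1, 90.0]
wrist_force: [0.7, -0.6, 0.1]
opening: 0.0852
grasp_force: 0.0
```

Emit:
apply_moves:
  motion:
    - {"xyz": [0, 0, 0], "twist": 0, "jaw": -0.1}
    - {"xyz": [0, 0, 0], "twist": 0, "jaw": -0.1}
    - {"xyz": [0, 0, 0], "twist": 0, "jaw": -0.1}
    - {"xyz": [0, 0, 0], "twist": 0, "jaw": -0.1}
    - {"xyz": [0, 0, 0], "twist": 0, "jaw": -0.1}
  grip_force: 35

```text
time: 3.78
ee_pos: [0.4335, -0.3473, 0.0352]
tcp_rot: [180.0, 0.0, 90.0]
wrist_force: [-1.6, 0.3, 4.9]
opening: 0.0501
grasp_force: 36.4
```

Emit:
apply_moves:
  motion:
    - {"xyz": [0, 0, -40], "twist": 0, "jaw": -0.1}
    - {"xyz": [0, 0, -90], "twist": 0, "jaw": -0.1}
    - {"xyz": [0, 0, -140], "twist": 0, "jaw": -0.1}
    - {"xyz": [0, 0, -165], "twist": 0, "jaw": -0.1}
    - {"xyz": [0, 0, -165], "twist": 0, "jaw": -0.1}

```text
time: 4.4
ee_pos: [0.4339, -0.3476, 0.201]
tcp_rot: [179.9, 0.1, 90.0]
wrist_force: [0.4, -0.4, -2.2]
opening: 0.0503
grasp_force: 37.9
```

```bash
python3 t.py .515 .0645 .2 170.7
```

```text
shift [4.12e+02 8.13e+01 4.00e-01] twist -1.408 rows 6.719511914894701 t 4.4 pos [ 0.4339 -0.3476  0.201 ] [1.7986e+02 1.2000e-01 9.0030e+01] q6 51.3
```

Emit:
apply_moves:
  motion:
    - {"xyz": [40, 8, 0], "twist": -0.15, "jaw": -0.1}
    - {"xyz": [85, 17, 0], "twist": -0.3, "jaw": -0.1}
    - {"xyz": [135, 27, 0], "twist": -0.46, "jaw": -0.1}
    - {"xyz": [185, 37, 0], "twist": -0.62, "jaw": -0.1}
    - {"xyz": [235, 46, 0], "twist": -0.78, "jaw": -0.1}

```text
time: 5.03
ee_pos: [0.4786, -0.1103, 0.1971]
tcp_rot: [-179.9, -0.1, 135.0]
wrist_force: [1.0, -0.6, -2.3]
opening: 0.0502
grasp_force: 37.9
```

```bash
python3 t.py .515 .0645 .2 170.7
```

```text
shift [ 97.9 149.4  -2.9] twist -0.623 rows 2.8578186844188793 t 5.025 pos [ 0.4786 -0.1103  0.1971] [-1.7992e+02 -1.3000e-01  1.3501e+02] q6 32.0
```

Emit:
apply_moves:
  motion:
    - {"xyz": [30, 45, 0], "twist": -0.16, "jaw": -0.1}
    - {"xyz": [58, 88, 0], "twist": -0.32, "jaw": -0.1}
    - {"xyz": [80, 122, 0], "twist": -0.47, "jaw": -0.1}
    - {"xyz": [98, 149, 0], "twist": -0.623, "jaw": -0.1}
    - {"xyz": [98, 149, 0], "twist": -0.623, "jaw": -0.1}

```text
time: 5.65
ee_pos: [0.5156, 0.0641, 0.1969]
tcp_rot: [-180.0, -0.2, 170.6]
wrist_force: [0.5, 0.0, -2.2]
opening: 0.05
grasp_force: 37.9
```

```bash
python3 - <<'E'
from h import *
im,d,p=grab('wrist');save('w2.png',im)
im2,d2,p2=grab('top')
P=cloud(d2,p2)[d2>0]
a=np.radians(-9.3);R=np.array([[np.cos(a),np.sin(a)],[-np.sin(a),np.cos(a)]])
X=P.copy();X[:,:2]=(P[:,:2]-[.6455,.0432])@R.T
X0=cloud(*[np.load('top0.npz')['d'],p2]).reshape(-1,3);X0[:,:2]=(X0[:,:2]-[.6455,.0432])@R.T
def rng(m,n): q=X0[m];print(n,len(q),np.percentile(q,[2,50,98],axis=0).round(4).tolist())
rng((X0[:,2]>.08)&(X0[:,2]<.095)&(abs(X0[:,0])<.12)&(abs(X0[:,1])<.12),'roof')
rng((X0[:,2]>.074)&(X0[:,2]<.09)&(X0[:,0]>-.21)&(X0[:,0]<-.15)&(abs(X0[:,1])<.12),'panel')
rng((X0[:,2]>.055)&(X0[:,2]<.078)&(X0[:,0]>-.25)&(X0[:,0]<-.19)&(abs(X0[:,1]-.07)<.03),'catchL')
rng((X0[:,2]>.055)&(X0[:,2]<.078)&(X0[:,0]>-.25)&(X0[:,0]<-.19)&(abs(X0[:,1]+.07)<.03),'catchR')
rng((X0[:,2]>.18)&(X0[:,2]<.2)&(abs(X0[:,0])<.1)&(abs(X0[:,1])<.12),'bar')
rng((X0[:,2]>.004)&(X0[:,2]<.02)&(X0[:,0]>-.18)&(X0[:,0]<-.08)&(abs(X0[:,1])<.08),'floor')
E
python3 t.py .515 .0645 .1 170.7
```

```text
roof 4474 [[-0.0771, -0.0969, 0.0836], [-0.0077, 0.0004, 0.0882], [0.0781, 0.0979, 0.0929]]
panel 186 [[-0.1866, -0.0913, 0.0745], [-0.1834, 0.0021, 0.0814], [-0.1617, 0.0929, 0.0868]]
catchL 131 [[-0.2353, 0.0619, 0.0555], [-0.2101, 0.0703, 0.069], [-0.1906, 0.0791, 0.0744]]
catchR 127 [[-0.2351, -0.0775, 0.0561], [-0.2115, -0.0693, 0.0694], [-0.1911, -0.0602, 0.0738]]
bar 528 [[0.0088, -0.1095, 0.1819], [0.0135, -0.0001, 0.188], [0.021, 0.1103, 0.1927]]
floor 2065 [[-0.1683, -0.0769, 0.0084], [-0.1256, -0.0004, 0.0132], [-0.0819, 0.0769, 0.0178]]
shift [ 0.6  2.2 97.7] twist -0.006 rows 1.5629564702573324 t 5.75 pos [0.5155 0.0623 0.1977] [-1.7994e+02 -1.3000e-01  1.7036e+02] q6 16.5
```

View pics/w2.png

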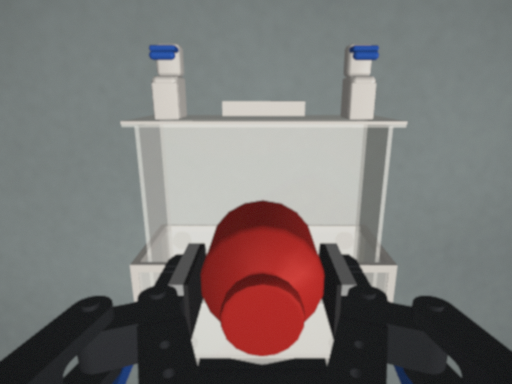

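The wrist view shows the weight gripped at about (262,275), centred over the open drawer, with its panel at row 122 and catches at (167,65) and (362,65).

Emit:
apply_moves:
  motion:
    - {"xyz": [0, 1, 40], "twist": 0, "jaw": -0.1}
    - {"xyz": [0, 1, 80], "twist": 0, "jaw": -0.1}
    - {"xyz": [0, 1, 110], "twist": 0, "jaw": -0.1}
    - {"xyz": [0, 1, 130], "twist": 0, "jaw": -0.1}
    - {"xyz": [0, 1, 138], "twist": 0, "jaw": -0.1}

```text
time: 6.38
ee_pos: [0.5152, 0.0622, 0.0596]
tcp_rot: [-180.0, -0.1, 170.3]
wrist_force: [-0.1, 0.1, -2.2]
opening: 0.0505
grasp_force: 37.9
```

Emit:
apply_moves:
  motion:
    - {"xyz": [0, 0, 4], "twist": 0, "jaw": -0.1}
    - {"xyz": [0, 0, 8], "twist": 0, "jaw": -0.1}
    - {"xyz": [0, 0, 8], "twist": 0, "jaw": -0.1}

```text
time: 6.75
ee_pos: [0.5164, 0.0634, 0.0536]
tcp_rot: [180.0, 0.0, 170.4]
wrist_force: [-0.5, -0.5, -1.8]
opening: 0.05
grasp_force: 37.9
```

Emit:
apply_moves:
  motion:
    - {"xyz": [0, 0, 3], "twist": 0, "jaw": -0.1}
    - {"xyz": [0, 0, 4], "twist": 0, "jaw": -0.1}
    - {"xyz": [0, 0, 4], "twist": 0, "jaw": -0.1}

```text
time: 7.12
ee_pos: [0.5162, 0.0634, 0.0493]
tcp_rot: [-180.0, -0.0, 170.4]
wrist_force: [-0.2, 0.6, -1.7]
opening: 0.0498
grasp_force: 37.9
```

Within about 1 mm of the floor; I release here.

Emit:
apply_moves:
  motion:
    - {"xyz": [0, 0, 0.5], "twist": 0, "jaw": 0.35}
    - {"xyz": [0, 0, 0.5], "twist": 0, "jaw": 0.6}
    - {"xyz": [0, 0, 0.5], "twist": 0, "jaw": 0.9}
    - {"xyz": [0, 0, 0.5], "twist": 0, "jaw": 0.9}

```text
time: 7.62
ee_pos: [0.5163, 0.0634, 0.0489]
tcp_rot: [180.0, 0.0, 170.4]
wrist_force: [0.4, 0.1, 0.0]
opening: 0.081
grasp_force: 0.0
```

Emit:
apply_moves:
  motion:
    - {"xyz": [0, 0, -20], "twist": 0, "jaw": 0.9}
    - {"xyz": [0, 0, -60], "twist": 0, "jaw": 0.9}
    - {"xyz": [0, 0, -110], "twist": 0, "jaw": 0.9}
    - {"xyz": [0, 0, -150], "twist": 0, "jaw": 0.9}
    - {"xyz": [0, 0, -150], "twist": 0, "jaw": 0.9}

```text
time: 8.25
ee_pos: [0.5176, 0.0636, 0.2023]
tcp_rot: [179.9, 0.3, 170.4]
wrist_force: [-0.2, -0.1, -0.1]
opening: 0.0814
grasp_force: 0.0
```

```bash
cat > look.py <<'E'
from h import *
a=np.radians(-9.3);R=np.array([[np.cos(a),np.sin(a)],[-np.sin(a),np.cos(a)]])
C=np.array([.6455,.0432])
def unit(P): X=P.copy();X[...,:2]=(P[...,:2]-C)@R.T;return X
def w(x,y): return np.array([x,y])@R+C
def red(im): 
    H,S,V=cv2.split(cv2.cvtColor(im,cv2.COLOR_RGB2HSV));return ((H<5)|(H>174))&(S>150)&(V>60)
def blue(im):
    H,S,V=cv2.split(cv2.cvtColor(im,cv2.COLOR_RGB2HSV));return (H>105)&(H<125)&(S>150)&(V>50)
E
python3 - <<'E'
from look import *
im,d,p=grab('wrist');X=unit(cloud(d,p));q=X[red(im)&(d>0)]
print(np.percentile(q,[1,50,99],axis=0).round(4)); t=q[q[:,2]>q[:,2].max()-.01];print((t.min(0)+t.max(0))/2,np.ptp(t,0))
print('push start',w(-.24,0),'panel -.1855 ; end',w(-.085-.0145,0))
E
python3 t.py $(python3 -c "from look import *;print(*w(-.245,0))") .2 80.7
```

```text
[[-0.1535 -0.0225  0.0276]
 [-0.1352 -0.0002  0.0558]
 [-0.1073  0.0228  0.0747]]
[-0.12817198 -0.00072477  0.07114075] [0.0295131  0.02877516 0.00893172]
push start [0.40865463 0.08198492] panel -.1855 ; end [0.54730786 0.05927958]
shift [114.8   0.2  -0.2] twist 1.566 rows 1.8370730137876874 t 8.3 pos [0.5169 0.0635 0.2   ] [1.7996e+02 1.5000e-01 1.7041e+02] q6 16.6
```

The weight stands in the drawer (top at z 0.073, centred). Next I go in front of the panel with the jaw shut.

Emit:
apply_moves:
  motion:
    - {"xyz": [40, 0, 0], "twist": 0.18, "jaw": -1}
    - {"xyz": [80, 0, 0], "twist": 0.36, "jaw": -1}
    - {"xyz": [115, 0, 0], "twist": 0.54, "jaw": -1}
    - {"xyz": [115, 0, 0], "twist": 0.72, "jaw": -1}
    - {"xyz": [115, 0, 0], "twist": 0.9, "jaw": -1}

```text
time: 8.93
ee_pos: [0.4021, 0.0826, 0.1976]
tcp_rot: [-179.9, -0.0, 118.5]
wrist_force: [0.1, -0.2, 0.5]
opening: 0.0002
grasp_force: 0.0
```

Emit:
apply_moves:
  motion:
    - {"xyz": [0, 0, 0], "twist": 0.18, "jaw": -1}
    - {"xyz": [0, 0, 0], "twist": 0.36, "jaw": -1}
    - {"xyz": [0, 0, 0], "twist": 0.54, "jaw": -1}
    - {"xyz": [0, 0, 0], "twist": 0.67, "jaw": -1}
    - {"xyz": [0, 0, 0], "twist": 0.67, "jaw": -1}

```text
time: 9.55
ee_pos: [0.4024, 0.0825, 0.1975]
tcp_rot: [-179.9, 0.0, 80.5]
wrist_force: [0.5, -0.0, 0.6]
opening: -0.0001
grasp_force: 0.0
```

```bash
python3 t.py $(python3 -c "from look import *;print(*w(-.245,0))") .064 80.7;python3 t.py $(python3 -c "from look import *;print(*w(-.0995,0))") .064 80.7
```

```text
shift [  0.6   1.5 133.5] twist -0.003 rows 2.136351559594481 t 9.55 pos [0.4024 0.0825 0.1975] [-1.799e+02  4.000e-02  8.051e+01] q6 111.1
shift [  1.1 147.  133.3] twist -0.003 rows 3.174181742807077 t 9.55 pos [0.4024 0.0825 0.1975] [-1.799e+02  4.000e-02  8.051e+01] q6 111.1
```

Emit:
apply_moves:
  motion:
    - {"xyz": [1, 1, 50], "twist": 0, "jaw": -1}
    - {"xyz": [1, 1, 100], "twist": 0, "jaw": -1}
    - {"xyz": [1, 1, 133], "twist": 0, "jaw": -1}
    - {"xyz": [1, 20, 133], "twist": 0, "jaw": -1}
    - {"xyz": [1, 38, 133], "twist": 0, "jaw": -1}

```text
time: 10.18
ee_pos: [0.4402, 0.0771, 0.0645]
tcp_rot: [-179.9, 0.0, 80.7]
wrist_force: [-0.3, -0.2, 0.2]
opening: 0.0004
grasp_force: 0.0
```

Emit:
apply_moves:
  motion:
    - {"xyz": [0, 6, 0], "twist": 0, "jaw": -1}
    - {"xyz": [0, 12, 0], "twist": 0, "jaw": -1}
    - {"xyz": [0, 18, 0], "twist": 0, "jaw": -1}
    - {"xyz": [0, 25, 0], "twist": 0, "jaw": -1}
    - {"xyz": [0, 32, 0], "twist": 0, "jaw": -1}

```text
time: 10.8
ee_pos: [0.4724, 0.0719, 0.0658]
tcp_rot: [-180.0, 0.0, 80.5]
wrist_force: [-1.3, 0.6, -1.3]
opening: -0.0001
grasp_force: 0.8
```

Emit:
apply_moves:
  motion:
    - {"xyz": [0, 8, 0], "twist": 0, "jaw": -1}
    - {"xyz": [0, 16, 0], "twist": 0, "jaw": -1}
    - {"xyz": [0, 24, 0], "twist": 0, "jaw": -1}
    - {"xyz": [0, 32, 0], "twist": 0, "jaw": -1}
    - {"xyz": [0, 40, 0], "twist": 0, "jaw": -1}

```text
time: 11.42
ee_pos: [0.5121, 0.0653, 0.0658]
tcp_rot: [180.0, -0.0, 80.5]
wrist_force: [-1.8, 0.4, -0.6]
opening: -0.0001
grasp_force: 0.9
```

```bash
python3 t.py $(python3 -c "from look import *;print(*w(-.0995,0))") .064 80.7
python3 - <<'E'
from look import *
im,d,p=grab('top');X=unit(cloud(d,p));q=X[red(im)&(d>0)];q=q[abs(q[:,1])<.1]
print(np.percentile(q,[1,50,99],axis=0).round(4) if len(q) else 'none')
im,d,p=grab('scene');X=unit(cloud(d,p))
m=(X[...,2]>.055)&(X[...,2]<.078)&(abs(abs(X[...,1])-.07)<.011)&(X[...,0]<-.08)&(X[...,0]>-.25);print(np.percentile(X[m],[2,98],axis=0).round(3))
q=X[red(im)&(d>0)];q=q[abs(q[:,1])<.1];print(np.percentile(q,[1,50,99],axis=0).round(4) if len(q) else 'none')
E
```

```text
shift [-0.1 35.7  1.8] twist -0.004 rows 0.5725755738193818 t 11.425 pos [0.5121 0.0653 0.0658] [ 1.800e+02 -1.000e-02  8.046e+01] q6 106.8
none
[[-0.171 -0.078  0.055]
 [-0.114  0.079  0.077]]
none
```

Emit:
apply_moves:
  motion:
    - {"xyz": [0, 7, 0], "twist": 0, "jaw": -1}
    - {"xyz": [0, 14, 0], "twist": 0, "jaw": -1}
    - {"xyz": [0, 20, 0], "twist": 0, "jaw": -1}
    - {"xyz": [0, 26, 0], "twist": 0, "jaw": -1}
    - {"xyz": [0, 30, 0], "twist": 0, "jaw": -1}

```text
time: 12.15
ee_pos: [0.5415, 0.0603, 0.0658]
tcp_rot: [180.0, -0.0, 80.5]
wrist_force: [-1.5, 0.5, 1.0]
opening: 0.0
grasp_force: 0.8
```

Emit:
apply_moves:
  motion:
    - {"xyz": [0, 2, 0], "twist": 0, "jaw": -1}
    - {"xyz": [0, 4, 0], "twist": 0, "jaw": -1}
    - {"xyz": [0, 6, 0], "twist": 0, "jaw": -1}
    - {"xyz": [0, 7, 0], "twist": 0, "jaw": -1}
    - {"xyz": [0, 8, 0], "twist": 0, "jaw": -1}

```text
time: 12.78
ee_pos: [0.548, 0.0592, 0.0657]
tcp_rot: [-179.9, 0.0, 80.5]
wrist_force: [-10.6, 1.5, 6.6]
opening: -0.0
grasp_force: 5.4
```

Hard stop reached (10.6 N). I back off, rise, and go over the bar.

Emit:
apply_moves:
  motion:
    - {"xyz": [0, -15, 0], "twist": 0, "jaw": -1}
    - {"xyz": [0, -25, -40], "twist": 0, "jaw": -1}
    - {"xyz": [0, -25, -100], "twist": 0, "jaw": -0.2}
    - {"xyz": [0, -25, -160], "twist": 0, "jaw": 0}
    - {"xyz": [0, -25, -190], "twist": 0, "jaw": 0}

```text
time: 13.4
ee_pos: [0.5243, 0.0633, 0.2596]
tcp_rot: [179.7, -0.1, 80.5]
wrist_force: [-0.2, 0.0, 0.3]
opening: 0.0425
grasp_force: 0.0
```

```bash
python3 - <<'E'
from look import *
for n in('top','scene'):
    im,d,p=grab(n);X=unit(cloud(d,p))
    q=X[red(im)&(d>0)];q=q[(abs(q[:,1])<.1)&(abs(q[:,0])<.2)];print(n,len(q),np.percentile(q,[1,50,99],axis=0).round(4).tolist() if len(q) else 'none')
    for s in(1,-1):
        m=blue(im)&(X[...,2]<.1)&(X[...,0]<-.09)&(abs(X[...,1]-s*.07)<.012);print(s,X[m].mean(0) if m.any() else None)
    m=(X[...,2]>.075)&(X[...,2]<.09)&(X[...,0]>-.095)&(X[...,0]<-.075)&(abs(X[...,1])<.08);print('front edge',np.percentile(X[m],[1,50],axis=0)[:,0])
    m=(X[...,2]>.175)&(X[...,2]<.198)&(abs(X[...,0])<.06)&(abs(X[...,1])<.11);q=X[m];print('bar',q.mean(0),len(q))
E
python3 t.py $(python3 -c "from look import *;print(*w(.0135,0))") .255 80.7
```

```text
top 0 none
1 None
-1 [-0.13076989 -0.07286516  0.06877006]
front edge [-0.08444818 -0.08013028]
bar [ 0.01377126 -0.0636939   0.18780274] 217
scene 0 none
1 [-0.12736682  0.07075211  0.0715277 ]
-1 [-0.12897986 -0.06985827  0.07002948]
front edge [-0.08823283 -0.07956328]
bar [ 0.01629302 -0.00054075  0.18773754] 313
shift [  0.2 135.7   5.7] twist -0.004 rows 2.1730266990265763 t 13.5 pos [0.5249 0.0633 0.2598] [ 1.7964e+02 -1.0000e-01  8.0460e+01] q6 106.4
```

Emit:
apply_moves:
  motion:
    - {"xyz": [0, 50, 0], "twist": 0, "jaw": 0}
    - {"xyz": [0, 100, 0], "twist": 0, "jaw": 0}
    - {"xyz": [0, 136, 0], "twist": 0, "jaw": 0}
    - {"xyz": [0, 136, 0], "twist": 0, "jaw": 0}
    - {"xyz": [0, 136, 0], "twist": 0, "jaw": 0}

```text
time: 14.12
ee_pos: [0.6578, 0.0407, 0.255]
tcp_rot: [-179.9, 0.0, 80.5]
wrist_force: [-0.3, 0.1, 0.7]
opening: 0.0424
grasp_force: 0.0
```

```bash
python3 t.py $(python3 -c "from look import *;print(*w(.0145,0))") .183 80.7
```

```text
shift [ 0.5  2.  72. ] twist -0.004 rows 1.1517141392708163 t 14.125 pos [0.6578 0.0407 0.255 ] [-1.7992e+02  2.0000e-02  8.0460e+01] q6 103.1
```

Emit:
apply_moves:
  motion:
    - {"xyz": [0, 2, 30], "twist": 0, "jaw": 0}
    - {"xyz": [0, 2, 55], "twist": 0, "jaw": 0}
    - {"xyz": [0, 2, 72], "twist": 0, "jaw": 0}
    - {"xyz": [0, 2, 72], "twist": 0, "jaw": 0}

```text
time: 14.62
ee_pos: [0.6589, 0.0405, 0.1833]
tcp_rot: [-179.9, 0.0, 80.5]
wrist_force: [-1.6, 0.4, -0.2]
opening: 0.0426
grasp_force: 0.0
```

Emit:
apply_moves:
  motion:
    - {"xyz": [0, 0, 0], "twist": 0, "jaw": -0.8}
    - {"xyz": [0, 0, 0], "twist": 0, "jaw": -0.8}
    - {"xyz": [0, 0, 0], "twist": 0, "jaw": -0.8}
    - {"xyz": [0, 0, 0], "twist": 0, "jaw": -0.8}
  grip_force: 20

```text
time: 15.12
ee_pos: [0.6609, 0.0404, 0.1852]
tcp_rot: [179.9, -0.0, 80.5]
wrist_force: [-0.4, 0.8, 5.6]
opening: 0.011
grasp_force: 20.8
```

Run:
```python
from look import *
o=sensors.get_obs();x=unit(o['ee_pos']);print(x,o['opening'],o['grasp_force'],o['wrist_force'])
h=np.array([0,.062]);a0=np.arctan2(x[2]-.062-.0,-(x[0]));r=np.hypot(x[0],x[2]-.062);print('a0',a0,'r',r)
p0=np.array([-r*np.cos(a0),r*np.sin(a0)])
for a in np.arange(a0,-.01,-.08).tolist()+[0]: q=np.array([-.122*np.cos(a),.122*np.sin(a)]);print(round(a,2),'y',round((q[0]-x[0])*1000,1),'z',round(-(q[1]+.062-x[2])*1000,1))
```

```text
[ 0.01565352 -0.00032177  0.1852335 ] 0.011006502598146742 20.750162601470947 [-0.40903764  0.84006635  5.616608  ]
a0 1.697142966117878 r 0.12422370752545396
1.7 y -0.3 z 2.2
1.62 y -10.0 z 1.4
1.54 y -19.8 z 1.3
1.46 y -29.5 z 2.0
1.38 y -39.1 z 3.5
1.3 y -48.6 z 5.8
1.22 y -57.9 z 8.8
1.14 y -66.9 z 12.5
1.06 y -75.6 z 17.0
0.98 y -83.9 z 22.1
0.9 y -91.8 z 27.9
0.82 y -99.1 z 34.3
0.74 y -106.0 z 41.2
0.66 y -112.2 z 48.7
0.58 y -117.9 z 56.7
0.5 y -122.9 z 65.0
0.42 y -127.2 z 73.8
0.34 y -130.8 z 82.9
0.26 y -133.6 z 92.2
0.18 y -135.7 z 101.7
0.1 y -137.1 z 111.4
0.02 y -137.6 z 121.1
0 y -137.7 z 123.2
```

Emit:
apply_moves:
  motion:
    - {"xyz": [0, -10, -1], "twist": 0, "jaw": -0.8}
    - {"xyz": [0, -20, -1], "twist": 0, "jaw": -0.8}
    - {"xyz": [0, -34, 0], "twist": 0, "jaw": -0.8}
    - {"xyz": [0, -48, 3.5], "twist": 0, "jaw": -0.8}
    - {"xyz": [0, -62, 8], "twist": 0, "jaw": -0.8}

```text
time: 15.75
ee_pos: [0.5986, 0.0507, 0.1756]
tcp_rot: [180.0, 0.0, 80.5]
wrist_force: [1.2, -0.2, 1.0]
opening: 0.0114
grasp_force: 20.7
```

Emit:
apply_moves:
  motion:
    - {"xyz": [0, -13, 7], "twist": 0, "jaw": -0.8}
    - {"xyz": [0, -22, 13], "twist": 0, "jaw": -0.8}
    - {"xyz": [0, -30, 18], "twist": 0, "jaw": -0.8}
    - {"xyz": [0, -37, 24], "twist": 0, "jaw": -0.8}
    - {"xyz": [0, -44, 31], "twist": 0, "jaw": -0.8}

```text
time: 16.38
ee_pos: [0.5555, 0.0579, 0.1444]
tcp_rot: [180.0, 0.0, 80.5]
wrist_force: [1.8, -0.1, 1.4]
opening: 0.0107
grasp_force: 20.7
```

```bash
cat > arc.py <<'E'
from look import *
o=sensors.get_obs();x=unit(o['ee_pos']);print(x,o['opening'],o['grasp_force'],o['wrist_force'],o['time'])
a0=np.arctan2(x[2]-.062,-x[0]);r=np.hypot(x[0],x[2]-.062);print('a0',a0,'r',r)
for a in np.linspace(a0,0,9): q=np.array([-.122*np.cos(a),.122*np.sin(a)]);print(round(a,2),'y',round((q[0]-x[0])*1000,1),'z',round(-(q[1]+.062-x[2])*1000,1))
E
python3 arc.py
python3 - <<'E'
from look import *
for n in('top','scene'):
    im,d,p=grab(n);X=unit(cloud(d,p));m=blue(im)&(d>0)&(abs(X[...,1])<.107)&(abs(X[...,1])>.05)&(X[...,2]>.085)&(X[...,2]<.2)&(abs(X[...,0])<.2);print(n,X[m].mean(0),m.sum())
E
```

```text
[-9.11762481e-02 -6.08083769e-05  1.44433960e-01] 0.01069757299476546 20.730797052383423 [ 1.84433352 -0.11017498  1.41652822] 16.375
a0 0.735084821655316 r 0.12291650015348057
0.74 y 0.7 z 0.6
0.64 y -6.4 z 9.3
0.55 y -12.7 z 18.5
0.46 y -18.2 z 28.3
0.37 y -22.7 z 38.6
0.28 y -26.2 z 49.2
0.18 y -28.8 z 60.1
0.09 y -30.3 z 71.2
0.0 y -30.8 z 82.4
top [-0.09169222 -0.08535981  0.14847337] 60
scene [-0.08884765 -0.00044452  0.14622533] 113
```

Emit:
apply_moves:
  motion:
    - {"xyz": [0, -6, 9], "twist": 0, "jaw": -0.8}
    - {"xyz": [0, -13, 18.5], "twist": 0, "jaw": -0.8}
    - {"xyz": [0, -18, 28], "twist": 0, "jaw": -0.8}
    - {"xyz": [0, -23, 38.5], "twist": 0, "jaw": -0.8}
    - {"xyz": [0, -26, 49], "twist": 0, "jaw": -0.8}

```text
time: 17.1
ee_pos: [0.5298, 0.0622, 0.095]
tcp_rot: [-180.0, 0.0, 80.5]
wrist_force: [-2.1, -0.7, 2.5]
opening: 0.0114
grasp_force: 21.6
```

```bash
python3 arc.py
```

```text
[-1.17235655e-01  5.08874870e-05  9.49966490e-02] 0.011428290965036841 21.60969704389572 [-2.14152185 -0.68102883  2.47883165] 17.1
a0 0.2743581073635018 r 0.12179071243006186
0.27 y -0.2 z -0.1
0.24 y -1.3 z 4.0
0.21 y -2.2 z 8.1
0.17 y -3.0 z 12.2
0.14 y -3.6 z 16.3
0.1 y -4.1 z 20.5
0.07 y -4.5 z 24.6
0.03 y -4.7 z 28.8
0.0 y -4.8 z 33.0
```

Now down into the catches, raising the grip force first so the bar does not slip.

Emit:
apply_moves:
  motion:
    - {"xyz": [0, -2, 8], "twist": 0, "jaw": -0.8}
    - {"xyz": [0, -3, 16], "twist": 0, "jaw": -0.8}
    - {"xyz": [0, -4, 22], "twist": 0, "jaw": -0.8}
    - {"xyz": [0, -4.5, 27], "twist": 0, "jaw": -0.8}
    - {"xyz": [0, -5, 31], "twist": 0, "jaw": -0.8}
  grip_force: 35

```text
time: 17.73
ee_pos: [0.5253, 0.063, 0.0656]
tcp_rot: [180.0, -0.0, 80.5]
wrist_force: [-8.4, -1.6, 14.7]
opening: 0.0107
grasp_force: 36.2
```

```bash
python3 arc.py
```

```text
[-1.21782433e-01  9.78409786e-05  6.55671594e-02] 0.01068590160159898 36.19996905326843 [-8.39459896 -1.56712606 14.73261923] 17.725
a0 0.029282875092749027 r 0.12183466475276436
0.03 y -0.2 z -0.0
0.03 y -0.2 z 0.4
0.02 y -0.2 z 0.9
0.02 y -0.2 z 1.3
0.01 y -0.2 z 1.8
0.01 y -0.2 z 2.2
0.01 y -0.2 z 2.7
0.0 y -0.2 z 3.1
0.0 y -0.2 z 3.6
```

Emit:
apply_moves:
  motion:
    - {"xyz": [0, 0, 0], "twist": 0, "jaw": -0.45}
    - {"xyz": [0, 0, 0], "twist": 0, "jaw": -0.45}
    - {"xyz": [0, 0, -20], "twist": 0, "jaw": -0.45}
    - {"xyz": [0, 0, -50], "twist": 0, "jaw": -0.45}
    - {"xyz": [0, 0, -70], "twist": 0, "jaw": -1}

```text
time: 18.35
ee_pos: [0.5258, 0.0631, 0.1361]
tcp_rot: [179.9, -0.0, 80.5]
wrist_force: [-0.2, 0.1, -0.6]
opening: 0.0063
grasp_force: 0.0
```

```bash
cat > chk.py <<'E'
from look import *
import sys
for n in('top','scene'):
    im,d,p=grab(n);X=unit(cloud(d,p));m=blue(im)&(d>0)&(abs(X[...,1])<.104)&(abs(X[...,1])>.084)&(X[...,2]>.03)&(X[...,2]<.2)&(X[...,0]<-.08)&(X[...,0]>-.2);q=X[m]
    print(n,'bar',q.mean(0),'top z',np.percentile(q[:,2],90),m.sum())
    m=blue(im)&(d>0)&(abs(abs(X[...,1])-.07)<.009)&(X[...,0]<-.1)&(X[...,0]>-.2);print('near catch',X[m].mean(0),m.sum())
save(sys.argv[1],cv2.resize(im[130:260,220:350],None,fx=4.5,fy=4.5,interpolation=cv2.INTER_CUBIC))
E
python3 chk.py s2.png;python3 t.py $(python3 -c "from look import *;print(*w(-.122,0))") .12 80.7
```

```text
top bar [-0.12163434 -0.09394825  0.07295827] top z 0.07485832370099746 33
near catch [-0.12644973 -0.06983714  0.07157754] 47
scene bar [-0.12002065  0.00045359  0.07167242] top z 0.0744160345321516 34
near catch [-0.12387384 -0.00243416  0.07186735] 48
shift [-0.5 -1.5 16.9] twist -0.004 rows 0.2722088034457591 t 18.45 pos [0.5266 0.0632 0.1369] [ 1.7978e+02 -7.0000e-02  8.0460e+01] q6 106.4
```

View pics/s2.png

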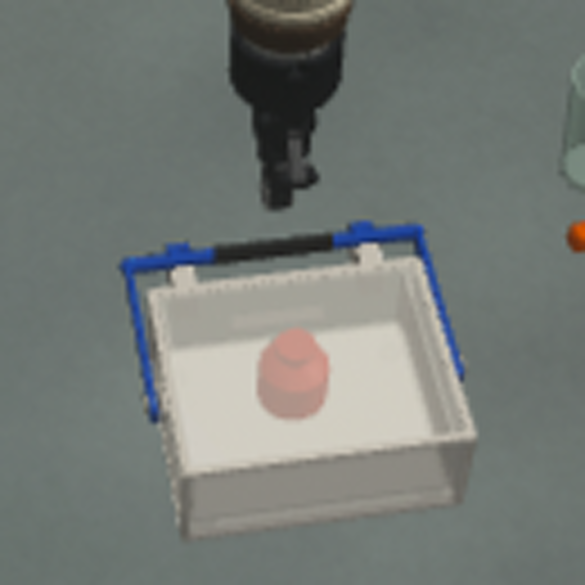

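The crop shows the weight upright inside the shut drawer at crop (293,375). The bar lies on the catches but about 6 mm high (top at 0.074 against 0.068). I press it with shut fingertips.

Emit:
apply_moves:
  motion:
    - {"xyz": [0, -1, 15], "twist": 0, "jaw": -1}
    - {"xyz": [0, -1, 30], "twist": 0, "jaw": -1}
    - {"xyz": [0, -1, 40], "twist": 0, "jaw": -1}
    - {"xyz": [0, -1, 45], "twist": 0, "jaw": -1}
    - {"xyz": [0, -1, 48], "twist": 0, "jaw": -1}

```text
time: 19.08
ee_pos: [0.5239, 0.0632, 0.0864]
tcp_rot: [-179.9, 0.0, 80.5]
wrist_force: [-1.5, -0.4, 1.4]
opening: -0.0002
grasp_force: 0.7
```

Emit:
apply_moves:
  motion:
    - {"xyz": [0, 0, 1.5], "twist": 0, "jaw": -1}
    - {"xyz": [0, 0, 3], "twist": 0, "jaw": -1}
    - {"xyz": [0, 0, 4.5], "twist": 0, "jaw": -1}
    - {"xyz": [0, 0, 4.5], "twist": 0, "jaw": -1}

```text
time: 19.58
ee_pos: [0.5244, 0.0632, 0.0844]
tcp_rot: [179.9, -0.0, 80.5]
wrist_force: [-8.3, -1.7, 18.1]
opening: -0.0001
grasp_force: 9.3
```

Emit:
apply_moves:
  motion:
    - {"xyz": [0, 0, -15], "twist": 0, "jaw": -1}
    - {"xyz": [0, 0, -60], "twist": 0, "jaw": -1}
    - {"xyz": [0, -40, -110], "twist": 0, "jaw": -1}
    - {"xyz": [0, -90, -150], "twist": 0, "jaw": -1}
    - {"xyz": [0, -90, -150], "twist": 0, "jaw": -1}

```text
time: 20.2
ee_pos: [0.4349, 0.0786, 0.2364]
tcp_rot: [179.7, -0.1, 80.5]
wrist_force: [0.7, -0.0, -0.5]
opening: 0.0
grasp_force: 0.0
```

```bash
python3 chk.py s3.png
python3 - <<'E'
from look import *
im,d,p=grab('wrist');save('w3.png',im)
im,d,p=grab('top');X=unit(cloud(d,p))
for s in (1,-1):
  m=blue(im)&(d>0)&(abs(X[...,1]-s*.109)<.012)&(X[...,2]>.04)&(X[...,0]<.02)&(X[...,0]>-.14);q=X[m]
  if len(q)>5:print('arm',s,np.polyfit(q[:,0],q[:,2],1),len(q))
E
```

```text
top bar [-0.12209041 -0.09389488  0.0672687 ] top z 0.06973636713944988 31
near catch [-0.12567959 -0.06960755  0.06879026] 47
scene bar [-0.11936508 -0.00203217  0.06765419] top z 0.07125313497205282 35
near catch [-0.12510686  0.00671483  0.06854618] 40
arm -1 [0.00537371 0.06928608] 99
```

View pics/w3.png

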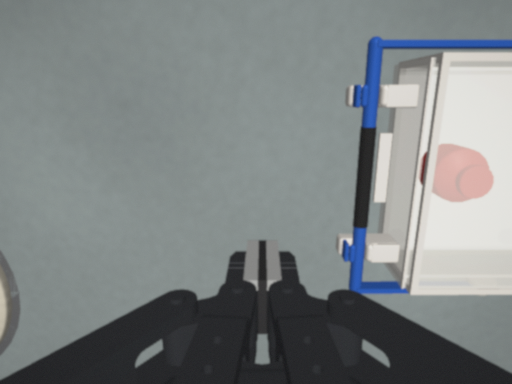

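The wrist view shows the bar down in both catches (365,95 and 352,248), the drawer shut, and the weight visible at (458,172). One last check of the drawer gap.

Run:
```python
from look import *
def f(X,n):
    m=(X[...,2]>.03)&(X[...,2]<.095)&(abs(X[...,1])<.055)&(X[...,0]<-.07)&(X[...,0]>-.112);q=X[m]
    h,e=np.histogram(q[:,0],bins=np.arange(-.112,-.069,.003));print(n,list(zip(e.round(3).tolist(),h.tolist())))
for n in('wrist','top'):
    im,d,p=grab(n);X=unit(cloud(d,p));f(X,n)
    m=(X[...,2]>.055)&(X[...,2]<.08)&(abs(abs(X[...,1])-.07)<.008)&(X[...,0]<-.08)&(X[...,0]>-.16);print('catch x',np.percentile(X[m][:,0],[1,2,5]))
    if n=='wrist':
        m=(abs(X[...,2]-.05)<.02)&(abs(X[...,1])<.055)&(X[...,0]<-.07)&(X[...,0]>-.105);print('panel face x',np.percentile(X[m][:,0],[5,50,95]),m.sum())
```

```text
wrist [(-0.112, 0), (-0.109, 0), (-0.106, 0), (-0.103, 0), (-0.1, 0), (-0.097, 0), (-0.094, 0), (-0.091, 0), (-0.088, 3289), (-0.085, 308), (-0.082, 698), (-0.079, 485), (-0.076, 441), (-0.073, 491)]
catch x [-0.1382591  -0.13735375 -0.13677954]
panel face x [-0.0871245  -0.08665566 -0.08614945] 2122
top [(-0.112, 0), (-0.109, 0), (-0.106, 0), (-0.103, 0), (-0.1, 0), (-0.097, 0), (-0.094, 0), (-0.091, 0), (-0.088, 25), (-0.085, 69), (-0.082, 7), (-0.079, 23), (-0.076, 19), (-0.073, 16)]
catch x [-0.13609831 -0.13548376 -0.1345758 ]
```

```bash
python3 -c "
from h import *
print(bot.job_done())"
```

```text
the job is handed in; nothing more can be done
None
```

I've handed the job in, with no verdict returned: the small red weight stands upright in the drawer, which measures shut to within about 2 mm. The handle bar is pressed down into both catches, and the arm is clear of everything. I kept clear of the tumblers, inflator and snuffer but did not re-measure them at the end.

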